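Load the sample drawer and pin it shut

ROBOT

A 7-joint arm with a two-finger parallel gripper is mounted at the origin on the work surface. World frame = base frame: x ahead of the robot, y to its left, z up, the work surface at z = 0. Lengths are in m, angles in rad, forces in N, time in s.
With the tool pointing down it reaches from about 0.35 to 0.775 m from the base axis. Payload 3.1 kg.
Tool frame: the origin (TCP) lies at the very end of the fingers, on their centre line; the grasp point (between the pads) lies 19 mm behind it (bot.hold_point_z is the y of the grasp point in the tool frame, in m); y points along the fingers, x is the direction in which the jaws open and shut, and the axes are right-handed (so a half turn about y gives the same grasp; the last joint's range is limited). The gripper opens to 85 mm and grips with 20 to 120 N. Pads are 22 mm wide; open, the fingers measure 114 mm over their backs; the gripper's body (76 mm by 85 mm) begins 54 mm behind the grasp point. The pads swing forward as they close: fully open they stand 13 mm farther back than shut.
Start: joints at [1.234, 0.311, 0.014, 1.512, -0.004, 1.319, -0.027], TCP at [0.16, -0.526, 0.231] pointing down, gripper open.
Joint ranges: [-2.7, 2.7], [-0.3, 1.91], [-1.27, 1.3], [0.12, 2.57], [-1.44, 4.58], [0.2, 2.03], [-3.05, 3.05]. Speed limits (rad/s): [2.79, 2.79, 3.14, 3.14, 3.14, 3.14, 3.14].

INTERFACE

Orientations are given as a unit quaternion [w, x, y, z].
In Python, from plant import bot gives the robot as it stands. The module is installed in compiled form; this text tells all that it offers.
- The arm moves only by the tool move_arm, never from a script. Its argument "targets" is a list of rows, each a list of 6 numbers: the shift along the tool's x, y, z in m, then the turn, a rotation vector about the tool's x, y, z in degrees. In form: [[tx, ty, tz, rx, ry, rz], ...]. A call has 1 to 20 rows; each row shifts and turns the commanded pose from where the row before left it, along the tool's axes as they then stand; what a row does not reach is not made up. A row lasts 1/8 s, in which the tool goes at most 62.5 mm and 10.7 degrees, less where a joint would pass 70% of its speed; a pose out of reach is approached as far as the arm can. A call is refused whole if a number of a shift passes 0.0625 or a number of a turn 10.7, either way. A call with a gripper value outside its range is refused whole. "gripper" is the opening, from -1 (shut) to 1 (fully open), set as the call begins (left out, the last holds). The fingers move at their own pace and stop on an object; "newtons" is the grip in N (left out, the last holds). Time passes only in rows, so rows that do not move let the fingers close. It gives the time, the measured TCP pose, the force and the opening at its end, in the units of the state.
- bot.get_obs(): the state, without advancing time (a new reading comes with each control period).
- bot.camera(name): name is "scene" or "top"; returns a dict with "color" (420x560x3 uint8, red, green, blue), "camera_matrix" (3x3 intrinsics, pixels), "k1" (the pictures are not rectified: a ray, as slopes to the right and down, at radius r is drawn at 1 + k1 r^2 times it, then the intrinsics apply), "R" (3x3) and "t" (3): a world point X has camera coordinates R X + t. Camera axes: x right, y down, z forward; pixel columns grow to the right and rows downward; lengths in m; the calibration is good to about 2 mm. A picture is of the moment at which its call begins. There is no depth.
- bot.close_job(): hands the job in, once; it reports no verdict.
The state is a dict: "time": time; "joints": joint angles; "dq": joint speeds; "joint_torque": joint torques, N m; "tcp_pos": TCP position; "orientation": TCP orientation; "force": force on the tool from outside, world axes, zero at the start; "moment": the same for the moment, N m; "grip_width": finger opening in m.
Only numpy, scipy, OpenCV 4.12 (cv2) and the standard library are available. Lean on these libraries where they do the work, as an engineer would, in place of code of your own. Each camera call takes 0.05 s, during which the arm holds its last target. There are 200 camera calls.

TASK

Stand every sample jar upright in the open drawer of the autosampler's storage module, one jar per bay, then push the drawer fully home past its spring detent. Lock it with both ball-lock pins, one through each bracket: keep the pin's thumb button held in while it goes down through the two aligned holes until its collar sits on the bracket, then let go so that the button springs out. Leave the other objects on the bench where they are.

Things in the scene. Friction and masses are not known exactly. Their poses are not given: they have to be found in the camera images.
- cab: white storage module fixed on the bench: housing 260 mm deep (x), 360 wide (y), roof top at 130 mm, underside 118. Origin: on the bench, centre of the front face; x points into the housing, away from the robot; position and small yaw vary. On each side of the front an aluminium lock bracket (plate 55 x 50 mm, 10 thick, top 120 mm above the bench) juts 55 mm out
- hole_left (a point): centre of the 17 mm hole in the top face of the lock bracket on the module's +y side, 120 mm above the bench, 27.5 mm before the front face, 205 mm from the middle. With the drawer home, the 18 mm hole of the drawer's ear (10 mm plate, its top 15 mm below this point) lies straight below
- hole_right (a point): the same on the module's -y side
- drawer (a joint): how far the drawer stands open (m): 0 = fully home, at most 0.13. It slides along the module's x axis and shuts away from the robot; about 1.2 N friction. A spring detent between 12 and 6 mm open resists shutting: allow up to 20 N of push to get past; from about 3 mm it draws itself home against a hard stop at 0
- bay_row (a point): middle of the drawer's row of four bays, on the drawer's floor (28 mm above the bench); moves with the drawer, axes as the module's. Bays lie side by side along y, centres at y = -121, -40.5, +40.5, +121 mm from here, each about 76 mm wide (y) by 78 mm (x), between thin walls 30 mm high
- handle (a point): middle of the upper edge of the outer face (towards the robot) of the drawer's handle bar, 66 mm above the bench; moves with the drawer. Bar 160 mm long (y), 40 to 66 mm above the bench, its outer face 40 mm before the 58 mm high front panel: push on it to shut. At both panel ends (180 to 230 mm from the middle) an ear, top at 105 mm, juts out as far as the bar
- stand: grey block 70 (x) x 150 (y) x 60 mm high, fixed on the bench, in which the two pins stand in wide 29 mm through holes at y = -40 and +40 mm. Origin: centre of its underside
- pin1: ball-lock pin, 0.2 kg, upright in the stand; fits either bracket, any way round. Origin: centre of the underside of its collar (42 mm across, 5 thick), z up. Below: shank 14 mm thick, 48 long, last 8 tapered; two balls 30 to 38 mm down stand out to 25 mm across unless the button is in, and then do not pass the bracket. Above: black grip 34 (x) x 26 (y) mm, up to 49 mm
- pin2: ball-lock pin, 0.2 kg, upright in the stand; fits either bracket, any way round. Origin: centre of the underside of its collar (42 mm across, 5 thick), z up. Below: shank 14 mm thick, 48 long, last 8 tapered; two balls 30 to 38 mm down stand out to 25 mm across unless the button is in, and then do not pass the bracket. Above: black grip 34 (x) x 26 (y) mm, up to 49 mm
- pin1_button (a joint): how far the thumb button of pin1 is pressed in (m): 0 = out, balls stand out; 0.005 = fully in, flush, balls drawn in; spring 4 to 7 N. Round, 16 mm across, 5 mm proud, in the middle of the grip's +x side, 27 mm above the pin's origin: pinching the grip along the pin's x axis holds it in
- pin2_button (a joint): how far the thumb button of pin2 is pressed in (m): 0 = out, balls stand out; 0.005 = fully in, flush, balls drawn in; spring 4 to 7 N. Round, 16 mm across, 5 mm proud, in the middle of the grip's +x side, 27 mm above the pin's origin: pinching the grip along the pin's x axis holds it in
- jar1: sample jar with white screw cap, 54 mm across, 60 mm high, straight-sided, 0.14 kg, upright on the bench; origin: centre of its underside. Two to four jars are present; absent ones read None
- jar2: sample jar with white screw cap, 54 mm across, 60 mm high, straight-sided, 0.14 kg, upright on the bench; origin: centre of its underside. Two to four jars are present; absent ones read None
- jar3: sample jar with white screw cap, 54 mm across, 60 mm high, straight-sided, 0.14 kg, upright on the bench; origin: centre of its underside. Two to four jars are present; absent ones read None
- jar4: sample jar with white screw cap, 54 mm across, 60 mm high, straight-sided, 0.14 kg, upright on the bench; origin: centre of its underside. Two to four jars are present; absent ones read None
- reagent: amber reagent bottle, 84 mm across, 170 mm high, not to be disturbed; origin: centre of underside
- beaker: white plastic beaker, 70 mm across, 90 mm high, not to be disturbed; origin: centre of underside
- case: black electrode case 120 (x) x 70 (y) x 40 mm, not to be disturbed; origin: centre of underside
There are look-alikes about, which are no part of the job. What is shaped like the jar3 but black or red is not meant.

How it is judged:
By the outcome, as a careful person would: the job done as asked, in the order asked, and still so for the second after the job is handed in, with the robot touching nothing.
Of jar1, jar2, jar3, jar4 only 2 to 4 are there at a start; the rules pass over those that are not, and their reading is None.
At some moment in a run one of jar1, jar2, jar3, jar4 may be knocked a few centimetres aside while the robot is not near it.
It also fails if it takes over 210 s, if anything falls off the work surface, if the arm or the gripper's body presses on something with over 40 N, if the wrist force passes 120 N, or if a joint passes its speed limit or range.

## Working session

There is one attempt and no reset: what is moved stays moved. The work goes in short steps, Python scripts to look and compute and a tool call to move; the robot and the scene stay as the last step left them, time stands still between calls to the robot, and variables do not carry over. Pictures are saved under pics/ and viewed, on a budget of 14 in all, crops included, one or two more only if the job needs it, and the job is handed in when it is done.

Besides the shell and the picture viewer there is one more tool, called after ">>>" by a JSON object that holds its "op" and its "data". move_arm: Moves the arm, as the interface text tells. Its arguments: {"type":"object","properties":{"targets":{"type":"array","items":{"type":"array","items":{"type":"number"}}},"gripper":{"type":"number"},"newtons":{"type":"number"}},"required":["targets"]}

```bash
mkdir -p pics
cat > h.py <<'E'
import numpy as np, cv2
from plant import bot
def snap(name,fn=None):
    c=bot.camera(name)
    if fn: cv2.imwrite('pics/'+fn,cv2.cvtColor(c['color'],cv2.COLOR_RGB2BGR))
    return c
def ray(c,uv):
    K=c['camera_matrix']; d=np.array([(uv[0]-K[0,2])/K[0,0],(uv[1]-K[1,2])/K[1,1]]); s=d.copy()
    for _ in range(20): s=d/(1+c['k1']*(s@s))
    R=np.array(c['R']); t=np.array(c['t'])
    return -R.T@t, R.T@np.array([s[0],s[1],1.])
def onz(c,uv,z):
    o,d=ray(c,uv); return o+d*(z-o[2])/d[2]
def proj(c,X):
    p=np.array(c['R'])@np.array(X)+np.array(c['t']); s=p[:2]/p[2]; s=s*(1+c['k1']*(s@s)); K=c['camera_matrix']
    return np.array([K[0,0]*s[0]+K[0,2],K[1,1]*s[1]+K[1,2]])
E
python3 - <<'E'
from h import *
for n in('top','scene'):
    c=snap(n,n+'0.png'); print(n,c['camera_matrix'],c['k1'],ray(c,(280,210)))
    im=cv2.imread('pics/'+n+'0.png'); cv2.imwrite('pics/'+n+'0b.png',cv2.resize(im,(800,600),interpolation=cv2.INTER_CUBIC))
o=bot.get_obs();print(o); print(bot.hold_point_z)
E
```

```text
top [[420.54499012   0.         279.8318654 ]
 [  0.         420.54499012 209.0015733 ]
 [  0.           0.           1.        ]] 0.013993116276015348 (array([ 0.33970734, -0.03654227,  1.24770952]), array([ 0.18376497, -0.00591902, -0.98295534]))
scene [[431.77837588   0.         275.20161873]
 [  0.         431.77837588 210.67822477]
 [  0.           0.           1.        ]] -0.049564353999681295 (array([ 1.44788976, -0.00932258,  0.66691235]), array([-0.85842198, -0.00274869, -0.51305956]))
{'time': 0.1, 'joints': array([ 1.23431858,  0.31165595,  0.01399266,  1.51288812, -0.00439116,
        1.31921917, -0.02722536]), 'dq': array([ 3.58486184e-04,  1.30380943e-04,  2.65991784e-05, -3.72172952e-03,
       -1.06549935e-03, -3.05507782e-04, -2.35702756e-03]), 'joint_torque': array([ 5.50109762e-04, -3.80851471e+01,  1.46613079e-01, -2.31241733e+01,
        1.22628247e-02,  8.19785229e-03, -2.47091094e-05]), 'tcp_pos': array([ 0.15960949, -0.52564555,  0.23032755]), 'orientation': array([ 0.56844011, -0.56759559,  0.42176335, -0.42050774]), 'force': array([-0.27132143,  0.28432461,  0.76492738]), 'moment': array([0.00457019, 0.01218425, 0.01041318]), 'grip_width': 0.08533228815279773}
-0.0187
```

View pics/top0b.png

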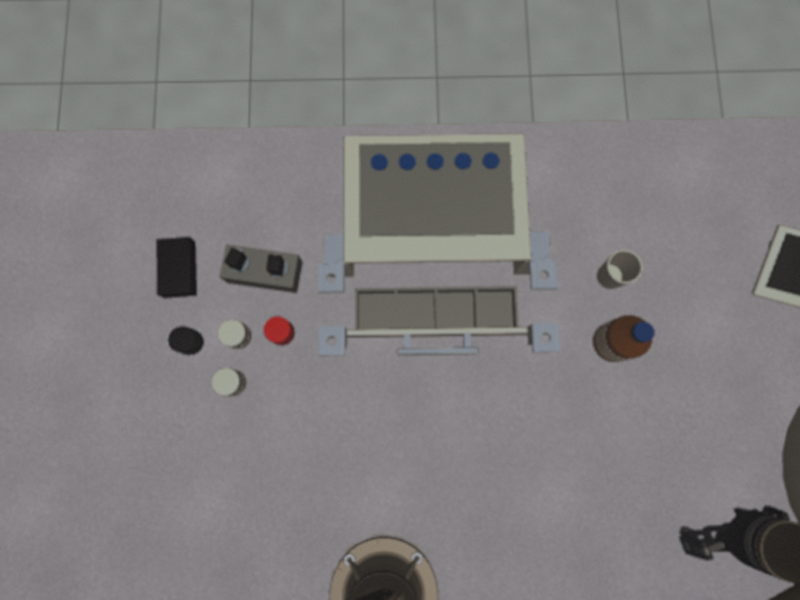

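View pics/scene0b.png

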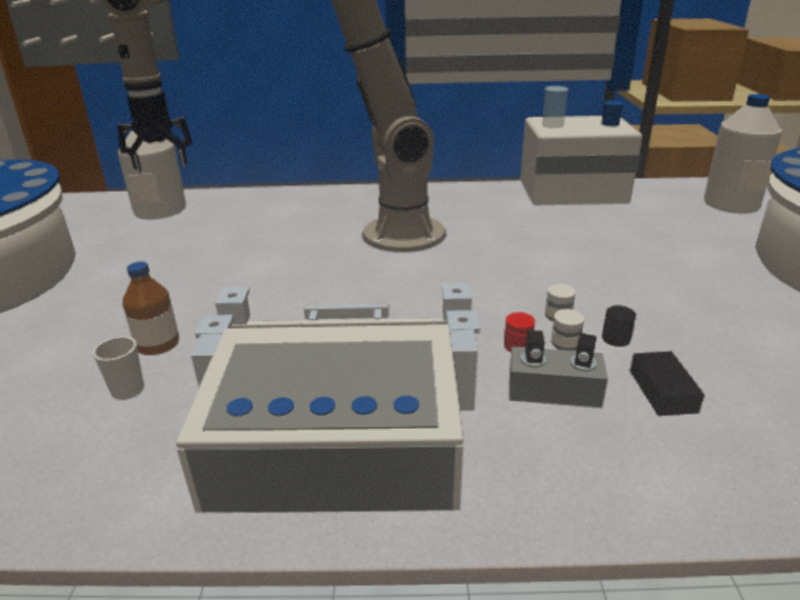

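Candidates in the 800-px top view: white-capped jars at (232,333) and (226,381) are wanted. The red (278,330) and black (185,340) ones are look-alikes. The pins are at (236,260) and (276,265), with their buttons facing away from the robot.

```bash
cat > m.py <<'E'
from h import *
def blobs(c,mask,amin,amax,z):
    n,l,s,ce=cv2.connectedComponentsWithStats(mask.astype(np.uint8))
    return [(s[i,4],ce[i].round(1),onz(c,ce[i],z)[:2].round(4)) for i in range(1,n) if amin<s[i,4]<amax]
E
python3 - <<'E'
from m import *
c=snap('top'); im=c['color'].astype(int); s=snap('scene'); 
hsv=cv2.cvtColor(c['color'],cv2.COLOR_RGB2HSV)
def at(x,y): return im[int(y*.7),int(x*.7)],hsv[int(y*.7),int(x*.7)]
for p in [(232,333),(226,381),(278,330),(345,345),(331,276),(323,276),(331,340),(323,340),(300,400),(437,351),(260,270)]: print(p,*at(*p))
# crop for look
g=cv2.cvtColor(c['color'],cv2.COLOR_RGB2BGR)
a=cv2.resize(g[160:290,105:245],None,fx=4,fy=4,interpolation=cv2.INTER_CUBIC)
cv2.imwrite('pics/crop1.png',a)
h=cv2.cvtColor(s['color'],cv2.COLOR_RGB2BGR)[190:300,340:500]
cv2.imwrite('pics/crop2.png',cv2.resize(h,None,fx=5,fy=5,interpolation=cv2.INTER_CUBIC))
o=bot.get_obs(); from scipy.spatial.transform import Rotation as R
q=o['orientation'];print(R.from_quat([*q[1:],q[0]]).as_matrix().round(3))
E
```

```text
(232, 333) [160 162 149] [ 35  20 162]
(226, 381) [159 163 151] [ 40  19 163]
(278, 330) [158  43  41] [  1 189 158]
(345, 345) [105 108 113] [109  18 113]
(331, 276) [99 96 96] [ 0  8 99]
(323, 276) [131 137 148] [109  29 148]
(331, 340) [124 121 122] [170   6 124]
(323, 340) [134 140 151] [109  29 151]
(300, 400) [137 133 137] [150   7 137]
(437, 351) [132 138 146] [107  24 146]
(260, 270) [97 95 90] [21 18 97]
[[ 0.291 -0.     0.957]
 [-0.957  0.001  0.291]
 [-0.001 -1.    -0.   ]]
```

View pics/crop1.png

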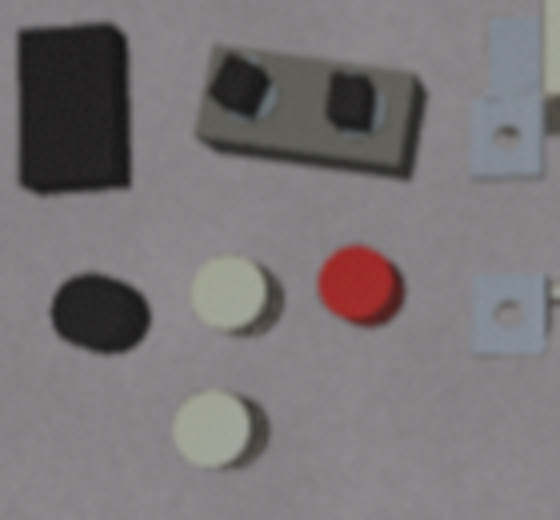

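View pics/crop2.png

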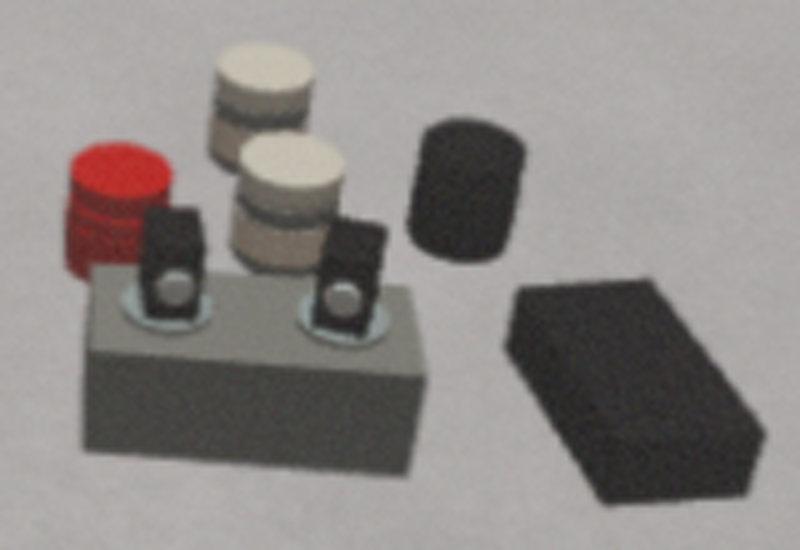

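Run:
```python
from m import *
c=snap('top'); im=c['color']; hsv=cv2.cvtColor(im,cv2.COLOR_RGB2HSV); H,S,V=[hsv[...,i].astype(int) for i in range(3)]
w=np.zeros(V.shape,bool); w[215:290,140:180]=1
print('jars',blobs(c,w&(V>148)&(H<60),100,900,.06))
w[:]=0; w[165:215,140:220]=1
m=(w&(V<62)).astype(np.uint8)
for cn in cv2.findContours(m,0,2)[0]:
    if cv2.contourArea(cn)>40:
        r=cv2.minAreaRect(cn); print('grip px',r, 'pts',[onz(c,p,.109)[:2].round(3).tolist() for p in cv2.boxPoints(r)], onz(c,r[0],.09)[:2])
# holes: darkness centroid within window
gray=cv2.cvtColor(im,cv2.COLOR_RGB2GRAY).astype(float)
def hole(u,v,z,r=6):
    u0,v0=int(round(u)),int(round(v)); p=gray[v0-r:v0+r+1,u0-r:u0+r+1]; b=np.median(p); wt=np.clip(b-8-p,0,None); yy,xx=np.mgrid[-r:r+1,-r:r+1]
    return np.array([u0+(wt*xx).sum()/wt.sum(),v0+(wt*yy).sum()/wt.sum()])
P={}
for n,u,v,z in [('hl',231.7,193.7,.12),('hr',380.5,191.7,.12),('el',232,238.2,.105),('er',381.3,236.2,.105)]:
    px=hole(u,v,z); P[n]=onz(c,px,z)[:2]; print(n,px.round(2),P[n].round(4))
d=P['hl']-P['hr']; print('hl-hr',np.linalg.norm(d),'yaw',np.degrees(np.arctan2(-d[0],d[1])))
d=P['el']-P['er']; print('el-er',np.linalg.norm(d),np.degrees(np.arctan2(-d[0],d[1])))
print('open',((P['hl']-P['el']+P['hr']-P['er'])/2))
s=snap('scene'); hs=cv2.cvtColor(s['color'],cv2.COLOR_RGB2HSV)
g=s['color']; V2=hs[...,2].astype(int); w2=np.zeros(V2.shape,bool); w2[225:262,360:425]=1
print('V near buttons'); 
for (x,y) in [(175,288),(343,299)]:
    u,v=x/5+340,y/5+190; print((u,v), onz(s,(u,v),.087)[:2].round(4))
```

```text
jars [(np.int32(248), array([161.2, 232.4]), array([0.5039, 0.2948])), (np.int32(258), array([157.1, 266.7]), array([0.4077, 0.3034]))]
grip px ((186.28494262695312, 197.82374572753906), (20.421024322509766, 53.586280822753906), 74.64986419677734) pts [[0.602, 0.294], [0.639, 0.152], [0.583, 0.136], [0.546, 0.278]] [0.59643316 0.21931658]
grip px ((192.3918914794922, 185.14865112304688), (11.343530654907227, 13.31631851196289), 9.462322235107422) pts [[0.612, 0.217], [0.65, 0.212], [0.644, 0.181], [0.606, 0.186]] [0.63278833 0.20280876]
grip px ((164.40000915527344, 181.1999969482422), (12.521980285644531, 12.521980285644531), 26.56505012512207) pts [[0.633, 0.3], [0.665, 0.285], [0.648, 0.254], [0.617, 0.268]] [0.64589969 0.28214894]
hl [231.46 192.53] [0.6021 0.089 ]
hr [381.95 190.81] [ 0.5984 -0.3248]
el [231.11 236.11] [0.4836 0.0916]
er [382.99 234.51] [ 0.4794 -0.3234]
hl-hr 0.4138586732732144 yaw -0.5159077966925274
el-er 0.4150144391571765 -0.5761052239980013
open [ 0.1188003  -0.00200798]
V near buttons
(375.0, 247.6) [0.6533 0.2016]
(408.6, 249.8) [0.6647 0.2751]
```

The crops show two upright white-capped jars, at about (0.504,0.295) and (0.408,0.303). The pins are at about (0.63,0.20) with yaw near 0 and (0.645,0.283) with yaw about -24°. I'll turn the jaws along world x and go to the near jar.

>>> {"op": "move_arm", "data": {"targets": [[0, 0, 0, 0, -10.44, 0], [0, 0, 0, 0, -10.44, 0], [0, 0, 0, 0, -10.44, 0], [0, 0, 0, 0, -10.44, 0], [0, 0, 0, 0, -10.44, 0], [0, 0, 0, 0, -10.44, 0], [0, 0, 0, 0, -10.44, 0], [0, 0, 0, 0, 0, 0], [0.0315, 0, 0.0465, 0, 0, 0], [0.0315, 0, 0.0465, 0, 0, 0], [0.0315, 0, 0.0465, 0, 0, 0], [0.0315, 0, 0.0465, 0, 0, 0], [0.0315, 0, 0.0465, 0, 0, 0], [0.0315, 0, 0.0465, 0, 0, 0], [0.0315, 0, 0.0465, 0, 0, 0]], "gripper": 1, "newtons": 40}}

```text
time: 2.17
tcp_pos: [0.3813, -0.1994, 0.2316]
orientation: [-0.707, 0.707, -0.001, 0.002]
force: [1.3, -0.3, -0.4]
grip_width: 0.0852
```

>>> {"op": "move_arm", "data": {"targets": [[0.0028, 0, 0.05, 0, 0, 0], [0.0028, 0, 0.05, 0, 0, 0], [0.0028, 0, 0.05, 0, 0, 0], [0.0028, 0, 0.05, 0, 0, 0], [0.0028, 0, 0.05, 0, 0, 0], [0.0028, 0, 0.05, 0, 0, 0], [0.0028, 0, 0.05, 0, 0, 0], [0.0028, 0, 0.05, 0, 0, 0], [0.0028, 0, 0.05, 0, 0, 0], [0.0028, 0, 0.05, 0, 0, 0], [0, 0, 0, 0, 0, 0], [0, 0, 0, 0, 0, 0]]}}

```text
time: 3.68
tcp_pos: [0.4087, 0.2986, 0.231]
orientation: [-0.707, 0.708, -0.001, 0.001]
force: [-0.4, -1.1, -0.5]
grip_width: 0.0855
```

```bash
cat > st.py <<'E'
from h import *
from scipy.spatial.transform import Rotation as R
def st():
    o=bot.get_obs(); q=o['orientation']; M=R.from_quat([*q[1:],q[0]]).as_matrix()
    print('t',round(o['time'],2),'tcp',o['tcp_pos'].round(4),'F',o['force'].round(1),'w',round(o['grip_width'],4)); print('toolx',M[:,0].round(3),'tooly',M[:,1].round(3),'j',o['joints'].round(2))
    return o,M
def go(X): # tool-frame displacement to world X
    o,M=st(); print('delta',(M.T@(np.array(X)-o['tcp_pos'])).round(4))
E
python3 - <<'E'
from st import *
from m import *
c=snap('top'); hsv=cv2.cvtColor(c['color'],cv2.COLOR_RGB2HSV)
H,V=hsv[...,0].astype(int),hsv[...,2].astype(int); w=np.zeros(V.shape,bool); w[215:290,140:180]=1
print(blobs(c,w&(V>148)&(H<60),60,900,.06))
g=cv2.cvtColor(c['color'],cv2.COLOR_RGB2BGR)[170:260,220:395]
cv2.imwrite('pics/crop3.png',cv2.resize(g,None,fx=4.5,fy=4.5,interpolation=cv2.INTER_CUBIC))
st()
E
```

```text
[(np.int32(278), array([160.8, 232.4]), array([0.5041, 0.2961])), (np.int32(277), array([157. , 266.8]), array([0.4075, 0.3035]))]
t 3.73 tcp [0.4092 0.2977 0.231 ] F [-0.5  0.4 -0.2] w 0.0857
toolx [ 1.    -0.004  0.   ] tooly [ 0.    -0.002 -1.   ] j [ 0.06  0.35 -0.95  1.6   0.29  1.34 -0.93]
```

View pics/crop3.png

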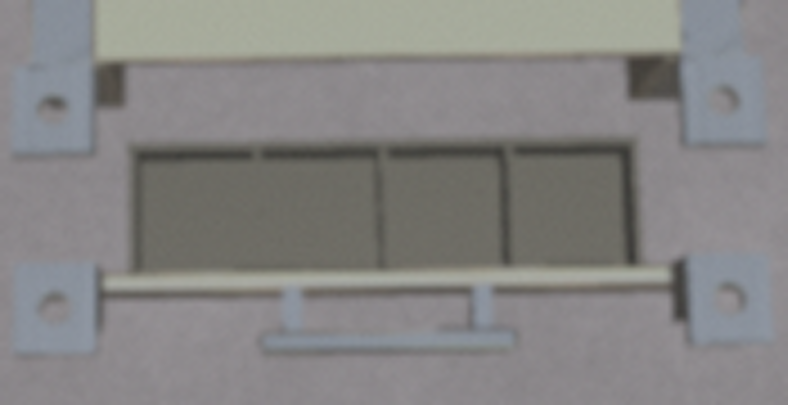

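The crop shows four empty bays (crop columns 138–630), with bracket holes at about (50,106) and (723,99) and ear holes at (53,308) and (728,297). Next I turn these into world positions.

Run:
```python
from st import *
c=snap('top')
f=lambda x,y,z: onz(c,(x/4.5+220,y/4.5+170),z)[:2].round(4)
for n,x,y,z in [('bayL outer mid',131,208,.058),('bayR outer mid',638,204,.058),('divider mid',380,208,.058),('back left',200,148,.058),('back right',570,142,.058),('panel back edge L',200,270,.058),('panel back R',570,265,.058),('panel front L',200,290,.058),('handle outer L',262,350,.066),('handle outer R',514,345,.066),
 ('brL left',14,110,.12),('brL right',95,108,.12),('brL front',50,155,.12),('brR left',686,100,.12),('brR right',766,97,.12),('brR front',725,144,.12),('holeL',51,106,.12),('holeR',724,99,.12),('earL',54,308,.105),('earR',730,297,.105),('roofL',97,60,.13),('roofR',680,53,.13)]:
    print(n,f(x,y,z))
go([.4075,.3035,.032])
```

```text
bayL outer mid [0.5458 0.0453]
bayR outer mid [ 0.5417 -0.2781]
divider mid [ 0.5425 -0.1135]
back left [0.5839 0.0008]
back right [ 0.583  -0.2368]
panel back edge L [0.505  0.0019]
panel back R [ 0.5034 -0.2327]
panel front L [0.4923 0.0021]
handle outer L [ 0.4527 -0.0364]
handle outer R [ 0.4526 -0.1939]
brL left [0.5972 0.1119]
brL right [0.5974 0.0625]
brL front [0.5687 0.09  ]
brR left [ 0.595  -0.2985]
brR right [ 0.5959 -0.3474]
brR front [ 0.5671 -0.3205]
holeL [0.5992 0.0894]
holeR [ 0.5951 -0.3217]
earL [0.4771 0.0892]
earR [ 0.4753 -0.321 ]
roofL [0.625  0.0603]
roofR [ 0.6221 -0.2943]
t 3.77 tcp [0.4094 0.2974 0.2311] F [-0.1 -0.4 -0.4] w 0.0856
toolx [ 1.    -0.004  0.   ] tooly [ 0.    -0.002 -1.   ] j [ 0.06  0.35 -0.95  1.6   0.29  1.34 -0.93]
delta [-0.002   0.1991  0.0065]
```

>>> {"op": "move_arm", "data": {"targets": [[-0.002, 0.03, 0.006, 0, 0, 0], [0, 0.04, 0, 0, 0, 0], [0, 0.04, 0, 0, 0, 0], [0, 0.03, 0, 0, 0, 0], [0, 0.025, 0, 0, 0, 0], [0, 0.02, 0, 0, 0, 0], [0, 0.015, 0, 0, 0, 0], [0, 0.005, 0, 0, 0, 0], [0, 0, 0, 0, 0, 0]]}}

```text
time: 4.9
tcp_pos: [0.407, 0.3049, 0.0265]
orientation: [0.707, -0.707, 0.0, -0.001]
force: [-0.2, 0.6, 0.4]
grip_width: 0.0852
```

>>> {"op": "move_arm", "data": {"targets": [[0, 0, 0, 0, 0, 0], [0, 0, 0, 0, 0, 0], [0, 0, 0, 0, 0, 0], [0, 0, 0, 0, 0, 0], [0, 0, 0, 0, 0, 0], [0, 0, 0, 0, 0, 0]], "gripper": -1, "newtons": 30}}

```text
time: 5.65
tcp_pos: [0.4073, 0.3057, 0.0271]
orientation: [0.707, -0.707, -0.0, -0.001]
force: [-0.8, -1.5, 5.4]
grip_width: 0.0533
```

>>> {"op": "move_arm", "data": {"targets": [[0, -0.03, 0, 0, 0, 0], [0, -0.04, 0, 0, 0, 0], [0, -0.04, 0, 0, 0, 0], [0, -0.03, 0, 0, 0, 0], [0, 0, 0, 0, 0, 0]]}}

```text
time: 6.28
tcp_pos: [0.4076, 0.3063, 0.168]
orientation: [0.708, -0.706, -0.001, -0.001]
force: [0.5, -0.1, -2.3]
grip_width: 0.0537
```

Run:
```python
from st import *
go([.5448,-.076,.165])
```

```text
t 6.28 tcp [0.4076 0.3063 0.168 ] F [ 0.5 -0.1 -2.3] w 0.0537
toolx [ 1.    -0.     0.004] tooly [ 0.004  0.002 -1.   ] j [ 0.02  0.41 -0.92  1.7   0.35  1.2  -0.99]
delta [ 0.1374  0.0026 -0.3822]
```

>>> {"op": "move_arm", "data": {"targets": [[0.015, 0, -0.042, 0, 0, 0], [0.015, 0, -0.042, 0, 0, 0], [0.015, 0, -0.042, 0, 0, 0], [0.015, 0, -0.042, 0, 0, 0], [0.015, 0, -0.042, 0, 0, 0], [0.015, 0, -0.042, 0, 0, 0], [0.015, 0, -0.042, 0, 0, 0], [0.015, 0, -0.042, 0, 0, 0], [0.01, 0, -0.03, 0, 0, 0], [0.007, 0, -0.014, 0, 0, 0], [0, 0, 0, 0, 0, 0], [0, 0, 0, 0, 0, 0]]}}

```text
time: 7.78
tcp_pos: [0.5429, -0.0724, 0.166]
orientation: [0.708, -0.707, -0.001, 0.001]
force: [-0.5, 0.6, -1.6]
grip_width: 0.0534
```

Run:
```python
from st import *
go([.5448,-.074,.057])
c=snap('top')
g=cv2.cvtColor(c['color'],cv2.COLOR_RGB2BGR)[170:260,220:395]
cv2.imwrite('pics/crop4.png',cv2.resize(g,None,fx=4.5,fy=4.5,interpolation=cv2.INTER_CUBIC))
```

```text
t 7.78 tcp [ 0.5429 -0.0724  0.166 ] F [-0.5  0.6 -1.6] w 0.0534
toolx [ 1.     0.003 -0.001] tooly [-0.001  0.002 -1.   ] j [ 0.69  0.47 -0.82  1.6   0.36  1.23 -0.19]
delta [ 0.002   0.109  -0.0018]
```

>>> {"op": "move_arm", "data": {"targets": [[0.002, 0.02, -0.002, 0, 0, 0], [0, 0.025, 0, 0, 0, 0], [0, 0.025, 0, 0, 0, 0], [0, 0.02, 0, 0, 0, 0], [0, 0.012, 0, 0, 0, 0], [0, 0.007, 0, 0, 0, 0], [0, 0, 0, 0, 0, 0], [0, 0, 0, 0, 0, 0]]}}

```text
time: 8.82
tcp_pos: [0.5462, -0.0768, 0.0581]
orientation: [-0.707, 0.707, 0.0, 0.001]
force: [-0.1, -0.8, -0.7]
grip_width: 0.0532
```

>>> {"op": "move_arm", "data": {"targets": [[0, 0, 0, 0, 0, 0], [0, 0, 0, 0, 0, 0], [0, 0, 0, 0, 0, 0], [0, -0.02, 0, 0, 0, 0], [0, -0.03, 0, 0, 0, 0], [0, -0.04, 0, 0, 0, 0], [0, -0.04, 0, 0, 0, 0], [0, 0, 0, 0, 0, 0]], "gripper": 0.65}}

```text
time: 9.82
tcp_pos: [0.5482, -0.0765, 0.1911]
orientation: [-0.707, 0.707, 0.003, 0.003]
force: [0.4, 0.4, -0.3]
grip_width: 0.0707
```

>>> {"op": "move_arm", "data": {"targets": [[-0.004, 0, 0.041, 0, 0, 0], [-0.004, 0, 0.041, 0, 0, 0], [-0.004, 0, 0.041, 0, 0, 0], [-0.004, 0, 0.041, 0, 0, 0], [-0.004, 0, 0.041, 0, 0, 0], [-0.004, 0, 0.041, 0, 0, 0], [-0.004, 0, 0.041, 0, 0, 0], [-0.004, 0, 0.041, 0, 0, 0], [-0.004, 0, 0.041, 0, 0, 0], [0, 0, 0, 0, 0, 0], [0, 0, 0, 0, 0, 0]], "gripper": 1}}

```text
time: 11.2
tcp_pos: [0.5096, 0.291, 0.1863]
orientation: [-0.706, 0.708, -0.001, -0.0]
force: [-0.9, -0.2, 0.0]
grip_width: 0.0853
```

Run:
```python
from st import *
from m import *
c=snap('top','t5.png'); hsv=cv2.cvtColor(c['color'],cv2.COLOR_RGB2HSV)
H,V=hsv[...,0].astype(int),hsv[...,2].astype(int)
w=np.zeros(V.shape,bool); w[200:290,130:200]=1
print(blobs(c,w&(V>148)&(H<60),60,900,.06))
w[:]=0; w[195:230,248:364]=1
print(blobs(c,w&(V>140)&(H<60),60,900,.088))
go([.504,.296,.025])
g=cv2.imread('pics/t5.png')[160:290,105:395]; cv2.imwrite('pics/crop5.png',cv2.resize(g,None,fx=2.7,fy=2.7,interpolation=cv2.INTER_CUBIC))
```

```text
[(np.int32(223), array([192.5, 229.9]), array([0.5092, 0.2064]))]
[(np.int32(265), array([292.9, 213.7]), array([ 0.5453, -0.0795]))]
t 11.25 tcp [0.5101 0.2902 0.1864] F [-0.2 -1.1 -0.5] w 0.0852
toolx [ 1.    -0.002 -0.001] tooly [-0.001 -0.002 -1.   ] j [ 0.01  0.55 -0.85  1.45  0.42  1.33 -0.87]
delta [-0.006   0.1614  0.0061]
```

View pics/crop5.png

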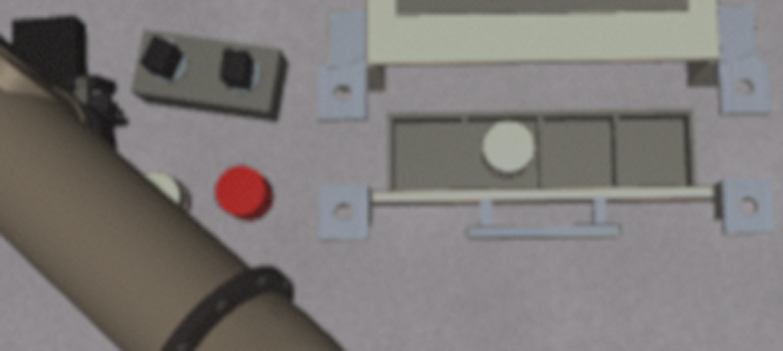

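The jar is standing in bay +40.5, cap at crop (509,147). The second jar is half hidden by the arm at (160,185), so I'll check it in the scene view.

Run:
```python
from m import *
s=snap('scene'); hsv=cv2.cvtColor(s['color'],cv2.COLOR_RGB2HSV); H,S,V=[hsv[...,i].astype(int) for i in range(3)]
print(proj(s,[.504,.296,.06]))
w=np.zeros(V.shape,bool); w[195:240,365:440]=1
print(V[221,395:402],S[221,395:402],H[221,395:402])
for th in (185,195,205): print(th,blobs(s,w&(V>th)&(S>18)&(H<45),30,900,.06))
```

```text
[398.96749614 221.45843205]
[198 197 198 198 198 198 199] [24 25 26 26 27 26 24] [21 22 23 21 21 21 22]
185 [(np.int32(160), array([398.2, 221.3]), array([0.5033, 0.2943])), (np.int32(62), array([368.3, 223.3]), array([0.5095, 0.215 ]))]
195 [(np.int32(123), array([398. , 221.4]), array([0.5035, 0.2936]))]
205 []
```

>>> {"op": "move_arm", "data": {"targets": [[-0.006, 0.03, 0.006, 0, 0, 0], [0, 0.04, 0, 0, 0, 0], [0, 0.04, 0, 0, 0, 0], [0, 0.025, 0, 0, 0, 0], [0, 0.017, 0, 0, 0, 0], [0, 0.009, 0, 0, 0, 0], [0, 0, 0, 0, 0, 0], [0, 0, 0, 0, 0, 0]]}}

```text
time: 12.3
tcp_pos: [0.5044, 0.2987, 0.0274]
orientation: [0.708, -0.707, -0.0, -0.001]
force: [-0.4, 1.1, -0.4]
grip_width: 0.0852
```

>>> {"op": "move_arm", "data": {"targets": [[0, 0, 0, 0, 0, 0], [0, 0, 0, 0, 0, 0], [0, 0, 0, 0, 0, 0], [0, 0, 0, 0, 0, 0], [0, 0, 0, 0, 0, 0], [0, 0, 0, 0, 0, 0]], "gripper": -1}}

```text
time: 13.05
tcp_pos: [0.5042, 0.2985, 0.0271]
orientation: [0.707, -0.707, -0.0, -0.001]
force: [0.2, -0.2, 5.7]
grip_width: 0.0534
```

>>> {"op": "move_arm", "data": {"targets": [[0, -0.03, 0, 0, 0, 0], [0, -0.04, 0, 0, 0, 0], [0, -0.04, 0, 0, 0, 0], [0, -0.04, 0, 0, 0, 0], [0.005, 0, -0.036, 0, 0, 0], [0.005, 0, -0.036, 0, 0, 0], [0.005, 0, -0.036, 0, 0, 0], [0.005, 0, -0.036, 0, 0, 0], [0.005, 0, -0.036, 0, 0, 0], [0.005, 0, -0.036, 0, 0, 0], [0.005, 0, -0.036, 0, 0, 0], [0.005, 0, -0.036, 0, 0, 0], [0, 0, 0, 0, 0, 0], [0, 0, 0, 0, 0, 0]]}}

```text
time: 14.8
tcp_pos: [0.5428, 0.0108, 0.1756]
orientation: [0.707, -0.707, 0.001, 0.001]
force: [-0.6, 0.9, -1.2]
grip_width: 0.0532
```

Run:
```python
from st import *
go([.5452,.005,.057])
```

```text
t 14.8 tcp [0.5428 0.0108 0.1756] F [-0.6  0.9 -1.2] w 0.0532
toolx [ 1.    -0.    -0.002] tooly [-0.002  0.001 -1.   ] j [ 0.56  0.46 -0.85  1.6   0.36  1.25 -0.35]
delta [ 0.0026  0.1186 -0.0059]
```

>>> {"op": "move_arm", "data": {"targets": [[0.002, 0.02, -0.003, 0, 0, 0], [0, 0.03, 0, 0, 0, 0], [0, 0.03, 0, 0, 0, 0], [0, 0.02, 0, 0, 0, 0], [0, 0.012, 0, 0, 0, 0], [0, 0.006, 0, 0, 0, 0], [0, 0, 0, 0, 0, 0], [0, 0, 0, 0, 0, 0]]}}

```text
time: 15.8
tcp_pos: [0.5463, 0.0073, 0.0591]
orientation: [0.707, -0.707, -0.0, -0.001]
force: [0.1, 0.7, -1.9]
grip_width: 0.0534
```

>>> {"op": "move_arm", "data": {"targets": [[0, 0, 0, 0, 0, 0], [0, 0, 0, 0, 0, 0], [0, 0, 0, 0, 0, 0], [0, -0.02, 0, 0, 0, 0], [0, -0.03, 0, 0, 0, 0], [0, -0.04, 0, 0, 0, 0], [0, -0.04, 0, 0, 0, 0], [0, 0, 0, 0, 0, 0]], "gripper": 0.65}}

```text
time: 16.8
tcp_pos: [0.5481, 0.0079, 0.192]
orientation: [0.707, -0.707, -0.003, -0.003]
force: [0.1, 0.2, -0.2]
grip_width: 0.0703
```

>>> {"op": "move_arm", "data": {"targets": [[-0.03, 0, -0.026, 0, 0, 0], [-0.03, 0, -0.026, 0, 0, 0], [-0.03, 0, -0.026, 0, 0, 0], [-0.03, 0, -0.026, 0, 0, 0], [-0.03, 0, -0.02, 0, 0, 0], [0, 0, 0, 0, 0, 0], [0, 0, 0, 0, 0, 0]], "gripper": -1, "newtons": 60}}

```text
time: 17.68
tcp_pos: [0.3956, -0.1165, 0.188]
orientation: [0.707, -0.707, 0.0, -0.0]
force: [1.0, 0.7, 1.4]
grip_width: -0.0001
```

Run:
```python
from st import *
from m import *
c=snap('top','t6.png'); hsv=cv2.cvtColor(c['color'],cv2.COLOR_RGB2HSV)
H,V=hsv[...,0].astype(int),hsv[...,2].astype(int)
w=np.zeros(V.shape,bool); w[195:229,248:364]=1
print(blobs(c,w&(V>140)&(H<60),60,900,.088))
go([.41,-.1165,.046])
g=cv2.imread('pics/t6.png')[160:290,105:395]; cv2.imwrite('pics/crop6.png',cv2.resize(g,None,fx=2.7,fy=2.7,interpolation=cv2.INTER_CUBIC))
```

```text
[(np.int32(263), array([263.3, 214.2]), array([0.5455, 0.0035])), (np.int32(256), array([292.9, 213.8]), array([ 0.5449, -0.0794]))]
t 17.73 tcp [ 0.3961 -0.1161  0.1882] F [ 0.6  0.1 -0.9] w 0.0001
toolx [1.    0.001 0.001] tooly [ 0.001  0.001 -1.   ] j [ 1.07  0.13 -0.9   1.9   0.11  1.16  0.14]
delta [ 0.0138  0.1422 -0.0005]
```

View pics/crop6.png

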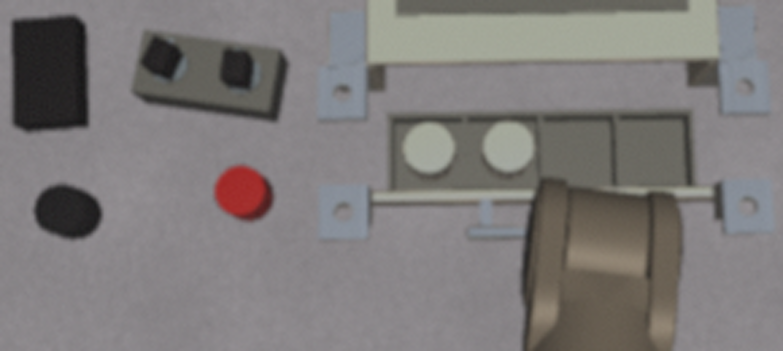

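Both jars stand in the two +y bays, caps at crop (430,147) and (509,147), and no other white jar is about. Next I lower the closed fingers in front of the handle and push.

>>> {"op": "move_arm", "data": {"targets": [[0.008, 0.03, 0, 0, 0, 0], [0, 0.04, 0, 0, 0, 0], [0, 0.04, 0, 0, 0, 0], [0, 0.025, 0, 0, 0, 0], [0, 0.007, 0, 0, 0, 0], [0, 0, 0, 0, 0, 0], [0.02, 0, 0, 0, 0, 0], [0.01, 0, 0, 0, 0, 0], [0.01, 0, 0, 0, 0, 0], [0.01, 0, 0, 0, 0, 0], [0.01, 0, 0, 0, 0, 0], [0.01, 0, 0, 0, 0, 0], [0.01, 0, 0, 0, 0, 0], [0, 0, 0, 0, 0, 0]]}}

```text
time: 19.48
tcp_pos: [0.4851, -0.1166, 0.0465]
orientation: [0.707, -0.707, -0.001, -0.001]
force: [-0.8, -1.2, 0.7]
grip_width: -0.0001
```

>>> {"op": "move_arm", "data": {"targets": [[0.01, 0, 0, 0, 0, 0], [0.01, 0, 0, 0, 0, 0], [0.01, 0, 0, 0, 0, 0], [0.01, 0, 0, 0, 0, 0], [0.008, 0, 0, 0, 0, 0], [0.005, 0, 0, 0, 0, 0], [0, 0, 0, 0, 0, 0]]}}

```text
time: 20.35
tcp_pos: [0.5378, -0.1168, 0.0467]
orientation: [0.707, -0.707, -0.001, -0.001]
force: [0.3, -0.2, -0.2]
grip_width: 0.0001
```

>>> {"op": "move_arm", "data": {"targets": [[0.003, 0, 0, 0, 0, 0], [0.003, 0, 0, 0, 0, 0], [0.003, 0, 0, 0, 0, 0], [0, 0, 0, 0, 0, 0]]}}

```text
time: 20.85
tcp_pos: [0.5462, -0.117, 0.0464]
orientation: [0.707, -0.707, -0.0, -0.001]
force: [-0.2, -0.1, -0.5]
grip_width: -0.0001
```

>>> {"op": "move_arm", "data": {"targets": [[0.002, 0, 0, 0, 0, 0], [0.002, 0, 0, 0, 0, 0], [0.002, 0, 0, 0, 0, 0], [0.002, 0, 0, 0, 0, 0]]}}

```text
time: 21.35
tcp_pos: [0.5498, -0.1171, 0.0459]
orientation: [-0.707, 0.707, -0.003, -0.003]
force: [-8.1, 0.2, 6.3]
grip_width: -0.0001
```

>>> {"op": "move_arm", "data": {"targets": [[0.002, 0, 0, 0, 0, 0], [0.002, 0, 0, 0, 0, 0], [0, 0, 0, 0, 0, 0]]}}

```text
time: 21.72
tcp_pos: [0.558, -0.117, 0.0461]
orientation: [0.707, -0.707, -0.0, -0.001]
force: [-0.7, 0.1, -0.6]
grip_width: 0.0001
```

>>> {"op": "move_arm", "data": {"targets": [[0.002, 0, 0, 0, 0, 0], [0.002, 0, 0, 0, 0, 0], [0, 0, 0, 0, 0, 0]]}}

```text
time: 22.1
tcp_pos: [0.5598, -0.117, 0.0462]
orientation: [-0.707, 0.707, -0.002, -0.001]
force: [-4.6, 0.4, 4.3]
grip_width: -0.0002
```

>>> {"op": "move_arm", "data": {"targets": [[0.002, 0, 0, 0, 0, 0], [0.002, 0, 0, 0, 0, 0], [0, 0, 0, 0, 0, 0]]}}

```text
time: 22.48
tcp_pos: [0.5598, -0.1171, 0.0461]
orientation: [-0.707, 0.708, -0.005, -0.004]
force: [-13.7, 0.3, 11.5]
grip_width: 0.0001
```

The drawer is against its hard stop, with force rising and no further travel. I'll back off, rise towards the pins and look.

>>> {"op": "move_arm", "data": {"targets": [[-0.03, 0, 0, 0, 0, 0], [-0.04, 0, 0, 0, 0, 0], [-0.02, -0.03, 0, 0, 0, 0], [0, -0.06, 0, 0, 0, 0], [0, -0.06, 0, 0, 0, 0], [0, -0.05, 0, 0, 0, 0], [0, 0, 0.04, 0, 0, 0], [0, 0, 0.04, 0, 0, 0], [0, 0, 0.04, 0, 0, 0], [0, 0, 0.04, 0, 0, 0], [0, 0, 0.04, 0, 0, 0], [0, 0, 0.04, 0, 0, 0], [0, 0, 0.04, 0, 0, 0], [0, 0, 0, 0, 0, 0], [0, 0, 0, 0, 0, 0]]}}

```text
time: 24.35
tcp_pos: [0.4763, 0.1629, 0.2465]
orientation: [-0.707, 0.707, 0.0, 0.001]
force: [0.5, 0.3, 0.0]
grip_width: -0.0002
```

Run:
```python
from st import *
c=snap('top','t7.png'); s=snap('scene','s7.png')
im=cv2.imread('pics/t7.png'); sc=cv2.imread('pics/s7.png')
R_=lambda a,w,h: cv2.resize(a,(w,h),interpolation=cv2.INTER_CUBIC)
A=im[165:220,140:250]; B=im[175:215,360:400]; C=sc[215:270,350:430]
top=R_(A,800,400); 
D=sc[190:260,130:340]
bot_=np.hstack([R_(B,200,200),R_(C,290,200),R_(D,310,200)[:, :310]])
cv2.imwrite('pics/crop7.png',np.vstack([top,bot_])); st()
```

```text
t 24.45 tcp [0.4764 0.1616 0.2463] F [ 0.1  0.1 -0.1] w -0.0001
toolx [ 1.    -0.003  0.001] tooly [ 0.001 -0.001 -1.   ] j [ 0.39  0.34 -0.97  1.58  0.29  1.37 -0.62]
```

View pics/crop7.png

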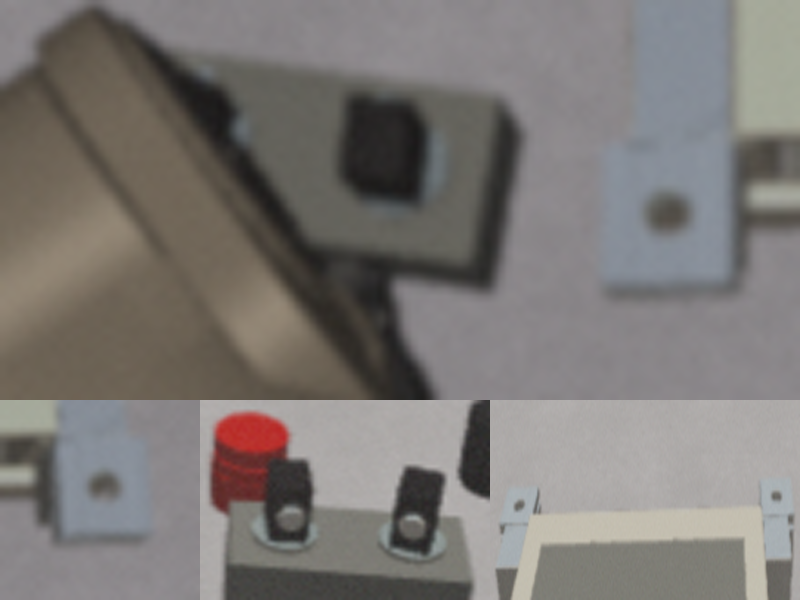

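The view shows both holes now dark and aligned, left at crop (668,211) and right at (103,487). Pin A's grip is at (380,145), nearly square to world x.

```bash
cat > hol.py <<'E'
from m import *
def cen(c,u,v,r,amount=12):
    g=cv2.cvtColor(c['color'],cv2.COLOR_RGB2GRAY).astype(float); u0,v0=int(round(u)),int(round(v)); p=g[v0-r:v0+r+1,u0-r:u0+r+1]
    w=np.clip(np.median(p)-amount-p,0,30); yy,xx=np.mgrid[-r:r+1,-r:r+1]; return np.array([u0+(w*xx).sum()/w.sum(),v0+(w*yy).sum()/w.sum()])
E
python3 - <<'E'
from hol import *
from st import *
c=snap('top'); s=snap('scene')
a=cen(c,231.85,194,5); b=cen(c,380.6,192.4,5)
HL,HR=onz(c,a,.12)[:2],onz(c,b,.12)[:2]; print(a,HL,b,HR,np.linalg.norm(HL-HR))
# scene holes: crop D scale 310/210=1.476,200/70=2.857
for n,x,y in(('R',518,506),('L',776,497)):
    u,v=(x-490)/1.476+130,(y-400)/2.857+190; p=cen(s,u,v,4); print('scene',n,(u,v),p,onz(s,p,.12)[:2], 'pred', proj(s,[*(HR if n=='R' else HL),.12]))
f=lambda x,y,z: onz(c,(x/7.273+140,y/7.273+165),z)[:2].round(4)
print('collar A',f(393,164,.065),'grip top corners',[f(*p,.109) for p in((350,93),(412,98))],'button',onz(s,(374.8,247.5),.087)[:2])
from scipy.ndimage import gaussian_filter
hs=cv2.cvtColor(s['color'],cv2.COLOR_RGB2HSV); V=hs[...,2].astype(int); 
for (u,v) in((375,247.5),(408.6,249.8)):
    w=np.zeros(V.shape,bool); w[int(v)-4:int(v)+5,int(u)-4:int(u)+5]=1
    print(blobs(s,w&(V>85)&(V<170),5,70,.087))
go([.63,.2,.17])
E
```

```text
[231.35978836 193.82936508] [0.59847729 0.08929872] [380.32880845 191.6199095 ] [ 0.59623695 -0.32022879] 0.40953363823696654
scene R (148.97018970189703, 227.10185509275465) [149.37227414 226.48130841] [ 0.59522813 -0.32177566] pred [149.91231961 226.70051873]
scene L (323.7669376693767, 223.95169758487924) [323.60702341 223.21237458] [0.59751031 0.08916204] pred [323.70505766 223.43416985]
collar A [0.6319 0.2031] grip top corners [array([0.6494, 0.2111]), array([0.6469, 0.1874])] button [0.65289542 0.20119535]
[(np.int32(39), array([374.6, 246.7]), array([0.65  , 0.2012]))]
[(np.int32(39), array([408.1, 249.1]), array([0.6621, 0.2748]))]
t 24.55 tcp [0.4762 0.1616 0.2462] F [-0.4 -0.6  0.3] w -0.0
toolx [ 1.    -0.003  0.   ] tooly [ 0.    -0.001 -1.   ] j [ 0.39  0.34 -0.97  1.58  0.29  1.37 -0.62]
delta [0.1536 0.0763 0.0389]
```

>>> {"op": "move_arm", "data": {"targets": [[0.04, 0, 0.01, 0, 6, 0], [0.04, 0.01, 0.015, 0, 0, 0], [0.035, 0.02, 0.017, 0, 0, 0], [0.03, 0.02, 0.01, 0, 0, 0], [0.005, 0.02, 0.005, 0, 0, 0], [0, 0, 0, 0, 0, 0], [0, 0, 0, 0, 0, 0]], "gripper": 1}}

```text
time: 25.42
tcp_pos: [0.6294, 0.2082, 0.1774]
orientation: [0.706, -0.706, 0.037, -0.037]
force: [-0.2, 0.8, 1.2]
grip_width: 0.085
```

Run:
```python
from st import *
go([.631,.2015,.068])
```

```text
t 25.43 tcp [0.6294 0.2082 0.1774] F [-0.2  0.8  1.2] w 0.085
toolx [ 0.995 -0.105  0.001] tooly [ 0.001  0.    -1.   ] j [ 0.1   0.71 -0.82  1.22  0.5   1.41 -0.78]
delta [ 0.0023  0.1094 -0.0065]
```

>>> {"op": "move_arm", "data": {"targets": [[0.002, 0.03, -0.006, 0, 0, 0], [0, 0.03, 0, 0, 0, 0], [0, 0.025, 0, 0, 0, 0], [0, 0.015, 0, 0, 0, 0], [0, 0.009, 0, 0, 0, 0], [0, 0, 0, 0, 0, 0], [0, 0, 0, 0, 0, 0]]}}

```text
time: 26.3
tcp_pos: [0.632, 0.2026, 0.0685]
orientation: [0.706, -0.706, 0.037, -0.038]
force: [0.3, 0.4, 1.0]
grip_width: 0.0852
```

>>> {"op": "move_arm", "data": {"targets": [[0, 0, 0, 0, 0, 0], [0, 0, 0, 0, 0, 0], [0, 0, 0, 0, 0, 0], [0, 0, 0, 0, 0, 0], [0, 0, 0, 0, 0, 0], [0, 0, 0, 0, 0, 0], [0, 0, 0, 0, 0, 0]], "gripper": -1, "newtons": 60}}

```text
time: 27.18
tcp_pos: [0.6317, 0.2026, 0.0685]
orientation: [0.706, -0.706, 0.037, -0.038]
force: [-1.1, -0.5, 6.2]
grip_width: 0.0336
```

>>> {"op": "move_arm", "data": {"targets": [[0, -0.02, 0, 0, 0, 0], [0, -0.03, 0, 0, 0, 0], [0, -0.04, 0, 0, 0, 0], [0, -0.04, 0, 0, 0, 0], [0, 0, 0, 0, 0, 0], [0, 0, 0, 0, 0, 0]]}}

```text
time: 27.92
tcp_pos: [0.6308, 0.2017, 0.1965]
orientation: [-0.706, 0.707, -0.038, 0.037]
force: [0.5, -0.7, -3.0]
grip_width: 0.0336
```

Run:
```python
from st import *
go([.598,.0892,.198])
```

```text
t 27.93 tcp [0.6308 0.2017 0.1965] F [ 0.5 -0.7 -3. ] w 0.0336
toolx [ 0.995 -0.105 -0.001] tooly [-0.001 -0.001 -1.   ] j [ 0.11  0.7  -0.83  1.19  0.5   1.45 -0.76]
delta [-0.0208 -0.0014 -0.1153]
```

Grip width is 33.6 mm, so the button is held in. I carry the pin over the left hole and check y in the scene view.

>>> {"op": "move_arm", "data": {"targets": [[0, 0, 0, 0, -6, 0], [-0.006, 0, -0.02, 0, 0, 0], [-0.007, 0, -0.025, 0, 0, 0], [-0.007, 0, -0.025, 0, 0, 0], [-0.007, 0, -0.025, 0, 0, 0], [-0.006, 0, -0.018, 0, 0, 0], [0, 0.006, 0, 0, 0, 0], [0, 0, 0, 0, 0, 0], [0, 0, 0, 0, 0, 0]]}}

```text
time: 29.05
tcp_pos: [0.5979, 0.0907, 0.1908]
orientation: [0.707, -0.707, -0.0, 0.001]
force: [-0.2, 0.4, -1.5]
grip_width: 0.0334
```

Run:
```python
from st import *
o,M=st()
s=snap('scene','s8.png'); c=snap('top','t8.png')
a=cv2.imread('pics/s8.png')[175:235,285:365]; b=cv2.imread('pics/t8.png')[150:210,200:280]
cv2.imwrite('pics/crop8.png',np.hstack([cv2.resize(a,(400,300),interpolation=cv2.INTER_CUBIC),cv2.resize(b,(400,300),interpolation=cv2.INTER_CUBIC)]))
p=o['tcp_pos']
print('pred tip in scene',proj(s,[p[0],p[1],p[2]-.0085-.048]),'hole',proj(s,[.598,.0892,.12]),'collar', proj(s,[p[0],p[1],p[2]-.0085]))
```

```text
t 29.05 tcp [0.5979 0.0907 0.1908] F [-0.2  0.4 -1.5] w 0.0334
toolx [ 1.     0.002 -0.001] tooly [-0.001  0.001 -1.   ] j [ 0.37  0.6  -0.89  1.39  0.46  1.37 -0.52]
pred tip in scene [324.48495276 218.11188185] hole [323.64327842 223.32494798] collar [325.16824828 200.11987557]
```

View pics/crop8.png

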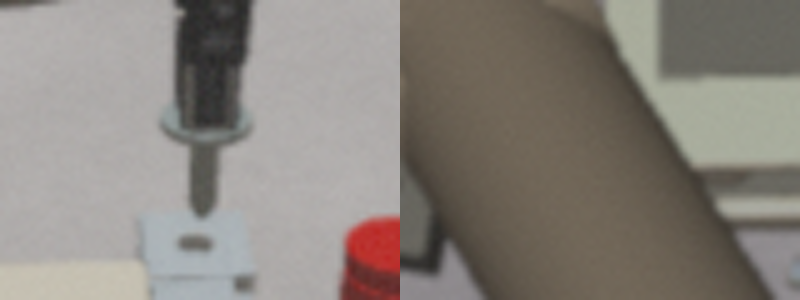

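The scene crop shows the shank at column ~203 and the hole at ~195, so the pin sits a few mm too far to +y. I'll measure the columns exactly.

```bash
cat > al.py <<'E'
from st import *
def run(rows,u0,hole_uv,H,dark=25,half=9):
    s=snap('scene'); g=cv2.cvtColor(s['color'],cv2.COLOR_RGB2GRAY).astype(float); o=bot.get_obs(); p=o['tcp_pos']; R_=[]
    for v in rows:
        l=g[v,u0-half:u0+half+1]; w=np.clip(np.median(l)-dark-l,0,60); u=u0-half+(w*np.arange(len(l))).sum()/w.sum()
        # y on plane x = tcp x
        a,d=ray(s,(u,v)); k=(p[0]-a[0])/d[0]; X=a+d*k; R_.append(X[1:]); 
    R_=np.array(R_); print('shank y',R_[:,0].round(4),'z',R_[:,1].round(3))
    u,v=hole_uv; r=4; P=g[int(v)-r:int(v)+r+1,int(u)-r:int(u)+r+1]; w=np.clip(np.median(P)-dark-P,0,60); yy,xx=np.mgrid[-r:r+1,-r:r+1]
    h=np.array([int(u)+(w*xx).sum()/w.sum(),int(v)+(w*yy).sum()/w.sum()]); X=onz(s,h,.12); print('hole px',h.round(2),X.round(4),'move y',round(X[1]-np.median(R_[:,0]),4),'tcp',p.round(4))
E
python3 - <<'E'
from al import *
run(range(205,217),325,(324,224),25,8)
E
```

```text
shank y [0.0916 0.0915 0.0916 0.0913 0.0915 0.0916 0.0915 0.0914 0.0914 0.0914
 0.0917 0.0913] z [0.17  0.167 0.164 0.162 0.159 0.156 0.154 0.151 0.148 0.146 0.143 0.14 ]
hole px [323.59 223.26] [0.5977 0.0891 0.12  ] move y -0.0024 tcp [0.5983 0.0902 0.1913]
```

>>> {"op": "move_arm", "data": {"targets": [[0, 0, -0.0025, 0, 0, 0], [0, 0.006, 0, 0, 0, 0], [0, 0.006, 0, 0, 0, 0], [0, 0.004, 0, 0, 0, 0], [0, 0.003, 0, 0, 0, 0], [0, 0.003, 0, 0, 0, 0], [0, 0, 0, 0, 0, 0]]}}

```text
time: 30.08
tcp_pos: [0.5981, 0.0866, 0.169]
orientation: [-0.707, 0.707, -0.0, -0.0]
force: [-0.1, -0.4, -2.4]
grip_width: 0.0336
```

>>> {"op": "move_arm", "data": {"targets": [[0, 0.003, 0, 0, 0, 0], [0, 0.003, 0, 0, 0, 0], [0, 0.003, 0, 0, 0, 0], [0, 0, 0, 0, 0, 0]]}}

```text
time: 30.58
tcp_pos: [0.5985, 0.0868, 0.1601]
orientation: [0.707, -0.707, -0.0, -0.0]
force: [0.9, 0.6, -1.4]
grip_width: 0.0331
```

>>> {"op": "move_arm", "data": {"targets": [[0, 0.003, 0, 0, 0, 0], [0, 0.003, 0, 0, 0, 0], [0, 0.003, 0, 0, 0, 0], [0, 0.003, 0, 0, 0, 0], [0, 0, 0, 0, 0, 0]]}}

```text
time: 31.2
tcp_pos: [0.5981, 0.0868, 0.1478]
orientation: [0.707, -0.707, 0.0, 0.0]
force: [0.7, 2.1, -3.0]
grip_width: 0.0339
```

>>> {"op": "move_arm", "data": {"targets": [[0, 0.003, 0, 0, 0, 0], [0, 0.003, 0, 0, 0, 0], [0, 0.003, 0, 0, 0, 0], [0, 0.003, 0, 0, 0, 0], [0, 0, 0, 0, 0, 0]]}}

```text
time: 31.82
tcp_pos: [0.5981, 0.0867, 0.1358]
orientation: [0.707, -0.707, 0.0, 0.0]
force: [-0.5, 0.9, -2.7]
grip_width: 0.0332
```

>>> {"op": "move_arm", "data": {"targets": [[0, 0.002, 0, 0, 0, 0], [0, 0.002, 0, 0, 0, 0], [0, 0.002, 0, 0, 0, 0], [0, 0, 0, 0, 0, 0]]}}

```text
time: 32.33
tcp_pos: [0.5982, 0.0866, 0.13]
orientation: [0.707, -0.707, 0.0, -0.0]
force: [1.0, 1.7, -2.6]
grip_width: 0.0332
```

>>> {"op": "move_arm", "data": {"targets": [[0, 0.001, 0, 0, 0, 0], [0, 0.001, 0, 0, 0, 0], [0, 0.001, 0, 0, 0, 0], [0, 0, 0, 0, 0, 0]]}}

```text
time: 32.83
tcp_pos: [0.5983, 0.0866, 0.1285]
orientation: [-0.707, 0.707, 0.0, 0.0]
force: [-1.7, -0.5, 5.9]
grip_width: 0.0334
```

>>> {"op": "move_arm", "data": {"targets": [[0, 0.001, 0, 0, 0, 0], [0, 0.001, 0, 0, 0, 0], [0, 0, 0, 0, 0, 0]]}}

```text
time: 33.2
tcp_pos: [0.5983, 0.0866, 0.1284]
orientation: [-0.707, 0.708, 0.0, 0.001]
force: [-4.7, -2.3, 14.4]
grip_width: 0.0335
```

The collar seated at tcp z 0.1284 and the push force rose. I release and lift.

>>> {"op": "move_arm", "data": {"targets": [[0, -0.001, 0, 0, 0, 0], [0, 0, 0, 0, 0, 0], [0, 0, 0, 0, 0, 0], [0, 0, 0, 0, 0, 0], [0, -0.01, 0, 0, 0, 0], [0, -0.03, 0, 0, 0, 0], [0, -0.04, 0, 0, 0, 0], [0, -0.02, 0, 0, 0, 0], [0, 0, 0.02, 0, 0, 0], [0, 0, 0.03, 0, 0, 0], [0, 0, 0.03, 0, 0, 0], [0, 0, 0.02, 0, 0, 0], [0, 0, 0, 0, 0, 0], [0, 0, 0, 0, 0, 0]], "gripper": 0.4}}

```text
time: 34.95
tcp_pos: [0.5988, 0.1853, 0.2265]
orientation: [-0.707, 0.708, -0.0, 0.001]
force: [-0.2, -0.2, 0.2]
grip_width: 0.06
```

Run:
```python
from st import *
o,M=st()
s=snap('scene','s9.png'); c=snap('top','t9.png')
a=cv2.imread('pics/s9.png')[185:265,290:430]; b=cv2.imread('pics/t9.png')[155:255,130:270]
cv2.imwrite('pics/crop9.png',np.vstack([cv2.resize(a,(560,320),interpolation=cv2.INTER_CUBIC),cv2.resize(b,(560,280),interpolation=cv2.INTER_CUBIC)]))
```

```text
t 34.95 tcp [0.5988 0.1853 0.2265] F [-0.2 -0.2  0.2] w 0.06
toolx [ 1.    -0.002  0.001] tooly [ 0.001 -0.001 -1.   ] j [ 0.18  0.62 -0.88  1.26  0.47  1.47 -0.65]
```

View pics/crop9.png

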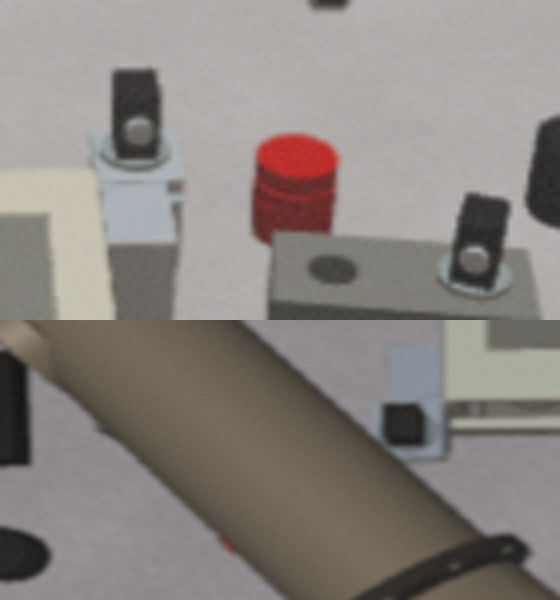

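Pin 1 is upright on the left bracket at (138,115), collar down and button out. Next is pin 2, at about (0.644,0.283) with yaw -24°.

>>> {"op": "move_arm", "data": {"targets": [[0.02, 0, 0.03, 0, 0, 0], [0.015, 0, 0.03, 0, 0, 0], [0.01, 0.01, 0.03, 0, 0, 0], [0, 0.02, 0.008, 0, 8, 0], [0, 0.02, 0, 0, 8, 0], [0, 0, 0, 0, 8, 0], [0, 0, 0, 0, 0, 0], [0, 0, 0, 0, 0, 0]], "gripper": 1}}

```text
time: 36.05
tcp_pos: [0.6439, 0.2839, 0.1767]
orientation: [0.692, -0.692, 0.147, -0.147]
force: [-0.3, 0.5, -0.5]
grip_width: 0.0853
```

Run:
```python
from st import *
go([.644,.283,.068])
```

```text
t 36.05 tcp [0.6439 0.2839 0.1767] F [-0.3  0.5 -0.5] w 0.0853
toolx [ 0.914 -0.406  0.001] tooly [ 0.001  0.    -1.   ] j [-0.08  0.77 -0.74  1.07  0.5   1.46 -1.14]
delta [ 0.0004  0.1087 -0.0008]
```

>>> {"op": "move_arm", "data": {"targets": [[0, 0.03, -0.001, 0, 0, 0], [0, 0.03, 0, 0, 0, 0], [0, 0.025, 0, 0, 0, 0], [0, 0.015, 0, 0, 0, 0], [0, 0.0085, 0, 0, 0, 0], [0, 0, 0, 0, 0, 0], [0, 0, 0, 0, 0, 0]]}}

```text
time: 36.92
tcp_pos: [0.6436, 0.2842, 0.0691]
orientation: [0.692, -0.691, 0.147, -0.148]
force: [0.5, 0.4, 0.0]
grip_width: 0.0851
```

>>> {"op": "move_arm", "data": {"targets": [[0, 0, 0, 0, 0, 0], [0, 0, 0, 0, 0, 0], [0, 0, 0, 0, 0, 0], [0, 0, 0, 0, 0, 0], [0, 0, 0, 0, 0, 0], [0, 0, 0, 0, 0, 0], [0, 0, 0, 0, 0, 0]], "gripper": -1, "newtons": 60}}

```text
time: 37.8
tcp_pos: [0.6438, 0.2838, 0.0692]
orientation: [0.692, -0.691, 0.147, -0.148]
force: [0.6, -1.1, 6.0]
grip_width: 0.0334
```

>>> {"op": "move_arm", "data": {"targets": [[0, -0.02, 0, 0, 0, 0], [0, -0.03, 0, 0, 0, 0], [0, -0.04, 0, 0, 0, 0], [0, -0.05, 0, 0, 0, 0], [0, -0.03, 0, 0, 0, 0], [0, 0, 0, 0, -8, 0], [0, 0, 0, 0, -8, 0], [0, 0, 0, 0, -8, 0], [0, 0, 0, 0, 0, 0]]}}

```text
time: 38.92
tcp_pos: [0.6423, 0.2839, 0.2376]
orientation: [0.707, -0.707, 0.001, 0.0]
force: [1.1, 0.3, -2.0]
grip_width: 0.0336
```

Run:
```python
from st import *
go([.5957,-.321,.21])
```

```text
t 38.92 tcp [0.6423 0.2839 0.2376] F [ 1.1  0.3 -2. ] w 0.0336
toolx [ 1.    -0.001 -0.002] tooly [-0.002  0.    -1.   ] j [-0.07  0.77 -0.83  0.96  0.54  1.6  -0.72]
delta [-0.0459  0.0275 -0.605 ]
```

>>> {"op": "move_arm", "data": {"targets": [[0, -0.03, 0, 0, 0, 0], [-0.003, 0, -0.04, 0, 0, 0], [-0.003, 0, -0.04, 0, 0, 0], [-0.003, 0, -0.04, 0, 0, 0], [-0.003, 0, -0.04, 0, 0, 0], [-0.003, 0, -0.04, 0, 0, 0], [-0.003, 0, -0.04, 0, 0, 0], [-0.003, 0, -0.04, 0, 0, 0], [-0.003, 0, -0.04, 0, 0, 0], [-0.003, 0, -0.04, 0, 0, 0], [-0.003, 0, -0.04, 0, 0, 0], [-0.003, 0, -0.04, 0, 0, 0], [-0.003, 0, -0.04, 0, 0, 0], [-0.003, 0, -0.04, 0, 0, 0], [-0.003, 0, -0.04, 0, 0, 0], [-0.003, 0, -0.03, 0, 0, 0], [-0.001, 0, -0.015, 0, 0, 0], [0, 0.03, 0, 0, 0, 0], [0, 0, 0, 0, 0, 0], [0, 0, 0, 0, 0, 0]]}}

```text
time: 41.42
tcp_pos: [0.5973, -0.3201, 0.2387]
orientation: [0.707, -0.707, -0.001, -0.0]
force: [0.2, -0.6, -3.2]
grip_width: 0.0333
```

Run:
```python
from st import *
go([.5957,-.321,.190])
```

```text
t 41.42 tcp [ 0.5973 -0.3201  0.2387] F [ 0.2 -0.6 -3.2] w 0.0333
toolx [1.    0.001 0.001] tooly [ 0.001  0.    -1.   ] j [ 0.88  0.71 -0.83  1.06  0.5   1.56  0.17]
delta [-0.0017  0.0487 -0.001 ]
```

>>> {"op": "move_arm", "data": {"targets": [[-0.0015, 0.02, 0, 0, 0, 0], [0, 0.02, 0, 0, 0, 0], [0, 0.009, 0, 0, 0, 0], [0, 0, 0, 0, 0, 0], [0, 0, 0, 0, 0, 0]]}}

```text
time: 42.05
tcp_pos: [0.596, -0.3213, 0.1902]
orientation: [-0.707, 0.707, 0.001, 0.001]
force: [-0.1, 0.5, -2.3]
grip_width: 0.0331
```

Run:
```python
from al import *
s=snap('scene','s10.png'); o=bot.get_obs(); p=o['tcp_pos']; t=proj(s,p-[0,0,.0565]); print(t)
a=cv2.imread('pics/s10.png')[175:240,110:190]; cv2.imwrite('pics/crop10.png',cv2.resize(a,(640,520),interpolation=cv2.INTER_CUBIC))
run(range(int(t[1])-12,int(t[1])-1),int(round(t[0]))+1,(149.6,227),25,8)
```

```text
[148.47322536 221.75700613]
shank y [-0.3216 -0.3213 -0.3215 -0.3214 -0.3216 -0.3213 -0.3213 -0.3214 -0.3214
 -0.3215 -0.322 ] z [0.168 0.166 0.163 0.16  0.158 0.155 0.152 0.15  0.147 0.144 0.141]
hole px [149.34 226.51] [ 0.5954 -0.3218  0.12  ] move y -0.0004 tcp [ 0.5959 -0.3213  0.19  ]
```

View pics/crop10.png

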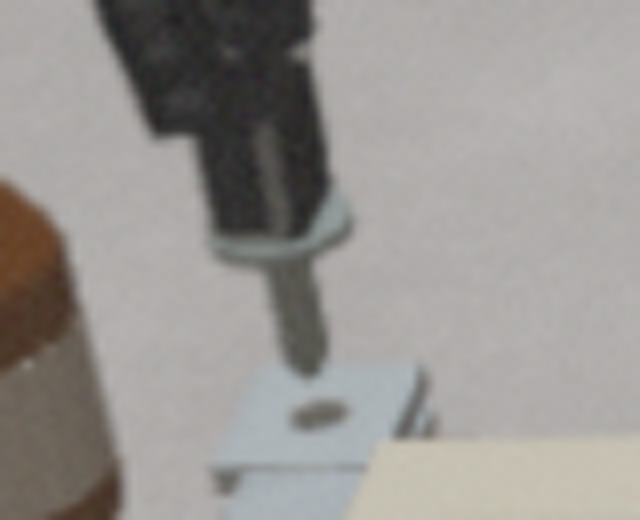

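The shank at (305,340) leads straight into the hole at (320,413), and the measured y offset is -0.4 mm. I insert.

>>> {"op": "move_arm", "data": {"targets": [[0, 0.006, 0, 0, 0, 0], [0, 0.006, 0, 0, 0, 0], [0, 0.003, 0, 0, 0, 0], [0, 0.003, 0, 0, 0, 0], [0, 0.003, 0, 0, 0, 0], [0, 0, 0, 0, 0, 0]]}}

```text
time: 42.9
tcp_pos: [0.5954, -0.3212, 0.1676]
orientation: [0.707, -0.707, 0.0, -0.0]
force: [-0.1, 1.1, -1.4]
grip_width: 0.0334
```

>>> {"op": "move_arm", "data": {"targets": [[0, 0.003, 0, 0, 0, 0], [0, 0.003, 0, 0, 0, 0], [0, 0.003, 0, 0, 0, 0], [0, 0, 0, 0, 0, 0]]}}

```text
time: 43.4
tcp_pos: [0.5955, -0.321, 0.1585]
orientation: [0.707, -0.707, -0.0, -0.0]
force: [2.6, 1.0, -3.3]
grip_width: 0.0338
```

>>> {"op": "move_arm", "data": {"targets": [[0, 0.003, 0, 0, 0, 0], [0, 0.003, 0, 0, 0, 0], [0, 0.003, 0, 0, 0, 0], [0, 0.003, 0, 0, 0, 0], [0, 0, 0, 0, 0, 0]]}}

```text
time: 44.02
tcp_pos: [0.5953, -0.3213, 0.1463]
orientation: [0.707, -0.707, 0.0, -0.0]
force: [2.4, -0.4, -2.9]
grip_width: 0.0334
```

>>> {"op": "move_arm", "data": {"targets": [[0.0005, 0.003, 0, 0, 0, 0], [0, 0.003, 0, 0, 0, 0], [0, 0.003, 0, 0, 0, 0], [0, 0.003, 0, 0, 0, 0], [0, 0, 0, 0, 0, 0]]}}

```text
time: 44.65
tcp_pos: [0.5954, -0.3214, 0.1342]
orientation: [0.707, -0.707, 0.0, 0.0]
force: [0.9, 0.3, -2.4]
grip_width: 0.0333
```

>>> {"op": "move_arm", "data": {"targets": [[0, 0.002, 0, 0, 0, 0], [0, 0.001, 0, 0, 0, 0], [0, 0.001, 0, 0, 0, 0], [0, 0.001, 0, 0, 0, 0], [0, 0, 0, 0, 0, 0]]}}

```text
time: 45.28
tcp_pos: [0.5955, -0.3215, 0.1296]
orientation: [-0.707, 0.707, -0.0, 0.0]
force: [0.1, 1.2, -1.9]
grip_width: 0.0336
```

>>> {"op": "move_arm", "data": {"targets": [[0, 0.001, 0, 0, 0, 0], [0, 0.001, 0, 0, 0, 0], [0, 0, 0, 0, 0, 0]]}}

```text
time: 45.65
tcp_pos: [0.5955, -0.3215, 0.1292]
orientation: [-0.707, 0.707, -0.0, 0.0]
force: [-2.8, 0.6, 5.4]
grip_width: 0.0334
```

Seated at tcp z 0.1292 with the force rising. One more press, then release and withdraw.

>>> {"op": "move_arm", "data": {"targets": [[0, 0.001, 0, 0, 0, 0], [0, 0, 0, 0, 0, 0]]}}

```text
time: 45.9
tcp_pos: [0.5955, -0.3215, 0.1292]
orientation: [-0.707, 0.708, -0.0, 0.0]
force: [-4.7, 0.8, 8.8]
grip_width: 0.0334
```

>>> {"op": "move_arm", "data": {"targets": [[0, -0.001, 0, 0, 0, 0], [0, 0, 0, 0, 0, 0], [0, 0, 0, 0, 0, 0], [0, 0, 0, 0, 0, 0], [0, -0.01, 0, 0, 0, 0], [0, -0.03, 0, 0, 0, 0], [0, -0.04, 0, 0, 0, 0], [0, -0.03, 0, 0, 0, 0], [-0.04, 0, 0, 0, 0, 0], [-0.05, 0, 0.02, 0, 0, 0], [-0.05, 0, 0.02, 0, 0, 0], [-0.03, 0, 0.02, 0, 0, 0], [0, 0, 0, 0, 0, 0], [0, 0, 0, 0, 0, 0]], "gripper": 0.4}}

```text
time: 47.65
tcp_pos: [0.4264, -0.2619, 0.2387]
orientation: [-0.707, 0.708, 0.0, 0.001]
force: [0.6, -0.2, 0.1]
grip_width: 0.0598
```

Run:
```python
from st import *
o,M=st()
s=snap('scene','s11.png'); c=snap('top','t11.png')
a=cv2.imread('pics/s11.png')[170:270,60:440]; b=cv2.imread('pics/t11.png')[150:270,100:460]
cv2.imwrite('pics/crop11.png',np.vstack([cv2.resize(a,(800,211),interpolation=cv2.INTER_CUBIC),cv2.resize(b,(800,267),interpolation=cv2.INTER_CUBIC)]))
```

```text
t 47.65 tcp [ 0.4264 -0.2619  0.2387] F [ 0.6 -0.2  0.1] w 0.0598
toolx [ 1.    -0.001  0.002] tooly [ 0.002 -0.002 -1.   ] j [ 1.27  0.34 -0.98  1.61  0.29  1.35  0.26]
```

View pics/crop11.png

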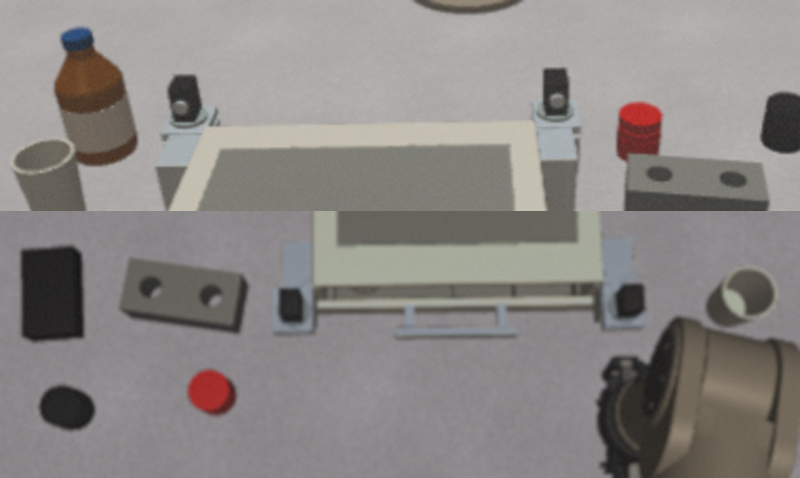

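Both pins stand on their brackets at (185,95) and (556,90) with their buttons out. The drawer is home, the stand is empty, and the other objects are where they were. Handing in.

```bash
python3 -c "
from plant import bot
print(bot.close_job(), bot.get_obs()['time'])"
```

```text
the job is handed in; nothing more can be done
the job is handed in; nothing more can be done
```

I handed the job in at about 48 s. The scene held two real jars, and both stand in the drawer's two +y bays. The drawer is shut and both ball-lock pins are in.

- **Jars:** the last top view with the drawer open showed both caps centred in their bays to within about 4 mm. I could not check them after shutting, because the housing roof hides them.
- **Drawer:** it passed the detent and came to rest against the stop, where the push force rose to about 14 N with no further travel.
- **Pins:** each went in with its button held (grip width about 33.5 mm) until the collar seated on the bracket. The final pictures show both pins upright on their brackets with the buttons out.
- **Other objects:** the red and black look-alikes, bottle, beaker and case show no movement in the final pictures.

No check failed. The two cameras put the holes within about 2 mm of each other. Pin 2 met a light sideways force of about 2.5 N on the way in, which I eased with a 0.5 mm shift.

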